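# Dispense a true stack of three hay wafers onto the feeding dish

## Task

Serve the tortoise three hay wafers in one neat stack: slide the ribbed dish under the mouth of the push dispenser, push the plunger right home once for each wafer and let it spring back each time, so that they layer up in the middle of the dish. Then slide the loaded dish straight out until it is clear of the dispenser, and pat the stack true, so that the three wafers lie flush one above another in the centre of the dish. Leave the other wafers in the magazine and the tub, brush and feeder where they are.

Things in the scene. Friction and masses are not known exactly. Their poses are not given: they have to be found in the camera images.
- dispenser: fixed white sheet-steel push dispenser on a bracket. Origin on the bench under the middle of its front lip; -y is the way wafers come out, +y points back to the plunger, +x to the upright, z up. Its floor plate (76 mm wide, y = 0 at the lip to 165 mm) hangs 25 mm above the bench, top at 28 mm, so the 20 mm high dish slides beneath it with 5 mm to spare
- magazine (a point): on the axis of the dispenser's open-topped magazine, on its floor, 28 mm above the bench, 34.5 mm behind the lip. The magazine (73 mm wide outside, 68 mm inside, y = 0 to 68 mm of the dispenser, top 83 mm above the bench) holds five wafers flat on one another, not quite in line; the lowest leaves by a 12 mm high gap at the lip
- upright (a point): foot of the slotted square upright, on the bench, 127 mm to +x and 37 mm to +y of the dispenser's origin: 30 x 30 mm, 193 mm high, on a foot plate 75 x 80 x 5 mm. Its nearest face is 112 mm beside the plunger's line (bolting plate 108 mm); the bracket from it to the magazine lies 28 to 103 mm above the bench
- drop (a point): point 34 mm out from the lip (-y of the dispenser), on its middle line, 6 mm above the bench: where the centre of a pushed-out wafer comes to rest, give or take some 6 mm, so the middle of the dish belongs here. A wafer tips over the lip, lands front edge first and settles flat on the dish or on the last wafer; the faster the push, the farther out
- plunger (a joint): travel of the plunger, 0 at rest to 0.0755 m fully home, towards -y of the dispenser. Its 6 mm thick blade with hollowed nose pushes the lowest wafer out and at full travel stands 8 mm past the lip; only then is the wafer clear. Spring 1.2 N at rest, 3.9 N fully home, damping adds 14 N per m/s; let go, it returns in about half a second and the next wafer falls in front of the blade
- tab (a point): centre of the ribbed rear face of the plunger's black upright push tab (44 mm wide, 7 mm thick, 28 to 77 mm above the bench), 58 mm above the bench; at rest 154.5 mm behind the lip. Push on this face towards -y of the dispenser; it moves with the plunger. The space behind it is free; the floor plate under it ends 165 mm behind the lip
- dish: loose ribbed glazed stoneware dish, round, open, 160 mm across the rim (148 mm at the foot), 20 mm high, wall 7 mm thick, flat inner floor 6 mm above its foot and about 136 mm across, about 0.42 kg, slides on the bench; origin at the centre of its underside, z up, yaw does not matter. It can be pushed from outside or drawn along from inside its rim
- wafer1: pressed-hay wafer, a plain straw-coloured flat disc 60 mm across and 10 mm thick, 22 g; origin at its centre (5 mm above its underside), z along its axis; the lowest of the five in the magazine, first to come out
- wafer2: pressed-hay wafer, a plain straw-coloured flat disc 60 mm across and 10 mm thick, 22 g; origin at its centre (5 mm above its underside), z along its axis; second from below in the magazine
- wafer3: pressed-hay wafer, a plain straw-coloured flat disc 60 mm across and 10 mm thick, 22 g; origin at its centre (5 mm above its underside), z along its axis; third from below in the magazine
- wafer4: pressed-hay wafer, a plain straw-coloured flat disc 60 mm across and 10 mm thick, 22 g; origin at its centre (5 mm above its underside), z along its axis; fourth from below; stays in the magazine (it sinks as those below leave)
- wafer5: pressed-hay wafer, a plain straw-coloured flat disc 60 mm across and 10 mm thick, 22 g; origin at its centre (5 mm above its underside), z along its axis; top one; stays in the magazine (it sinks as those below leave)
- tub: closed teal screw-top vitamin tub, 72 across and 97 high mm; a bystander, origin at the centre of its underside
- brush: beech shell brush lying on its bristles, 48 x 120 x 40 mm; a bystander, origin at the centre of its underside, y along its length
- feeder: white plastic pipette-style feeder lying on its side, 145 long, 25 thick mm; a bystander, origin at the centre of its underside, x along its length towards the nozzle
Not all that is in view belongs to the job. There is more than one size of the dish; the job needs the middle-sized.

How it is judged:
By the outcome, as a careful person would: the job done as asked, in the order asked, and still so for the second after the job is handed in, with the robot touching nothing.
It also fails if it takes over 72 s, if anything falls off the work surface, if the arm or the gripper's body presses on something with over 40 N, if the wrist force passes 120 N, or if a joint passes its speed limit or range.

## Robot

A 7-joint arm with a two-finger parallel gripper is mounted at the origin on the work surface. World frame = base frame: x ahead of the robot, y to its left, z up, the work surface at z = 0. Lengths are in m, angles in rad, forces in N, time in s.
With the tool pointing down it reaches from about 0.425 to 0.825 m from the base axis. Payload 3.6 kg.
Tool frame: the origin (TCP) lies midway between the tips of the shut fingers; the grasp point (between the pads) lies 19 mm behind it; z points along the fingers, y is the direction in which the jaws open and shut (so a half turn about z gives the same grasp; the last joint's range is limited). The gripper opens to 93 mm and grips with 3 to 60 N. Pads are 15 mm wide; open, the fingers measure 128 mm over their backs; the gripper's body (75 mm by 188 mm) begins 65 mm behind the grasp point.
Start: joints at [1.183, 0.615, -0.013, 1.423, 0.008, 1.103, -0.04], TCP at [0.23, -0.608, 0.219] pointing down, gripper open.
Joint ranges: [-3.12, 3.12], [-0.3, 2.06], [-1.34, 1.32], [0.26, 2.42], [-1.36, 4.5], [0.01, 1.98], [-2.84, 2.84]. Speed limits (rad/s): [2.79, 2.79, 3.14, 3.14, 3.14, 3.14, 3.14].

## Interface

Orientations are given as a unit quaternion [x, y, z, w].
In Python, from cell import bot gives the robot as it stands. The module is installed in compiled form; this text tells all that it offers.
- The arm moves only by the shell command python3 -m crank 'ROWS' [FORCE]. ROWS is a JSON object of lists of equal length, an entry for each row: "slide": the shift along the tool's x, y, z in units of 50 mm (1.0 is 50 mm), a list of three; "twist": the turn, a rotation vector about the tool's x, y, z in degrees, a list of three; "hand": the opening, from -1 (shut) to 1 (fully open). In form: {"slide": [[x, y, z], ...], "twist": [[ax, ay, az], ...], "hand": [hand, ...]}. A call has 1 to 20 rows; each row shifts and turns the commanded pose from where the row before left it, along the tool's axes as they then stand; what a row does not reach is not made up. A row lasts 1/10 s, in which the tool goes at most 50 mm and 8.59 degrees, less where a joint would pass 70% of its speed; a pose out of reach is approached as far as the arm can. A call is refused whole if a number of a shift passes 1 or a number of a turn 8.59, either way. A call with a gripper value outside its range is refused whole. The fingers move at their own pace and stop on an object; FORCE is the grip in N (left out, the last holds). Time passes only in rows, so rows that do not move let the fingers close. It gives the time, the measured TCP pose, the force and the opening at its end, in the units of the state.
- bot.observe(): the state, without advancing time (a new reading comes with each control period).
- bot.camera(name): name is "scene" or "top"; returns the picture (420x560x3 uint8, blue, green, red); there is no depth.
- bot.camera_params(name): a dict with "camera_matrix" (3x3 intrinsics, pixels), "k1" (the pictures are not rectified: a ray, as slopes to the right and down, at radius r is drawn at 1 + k1 r^2 times it, then the intrinsics apply), "R" (3x3) and "t" (3): a world point X has camera coordinates R X + t. Camera axes: x right, y down, z forward; pixel columns grow to the right and rows downward; lengths in m; the calibration is good to about 2 mm. A picture is of the moment at which its call begins. camera_params takes no time and is no camera call.
- bot.sign_off(): hands the job in, once; it reports no verdict.
The state is a dict: "time_s": time; "q": joint angles; "dq": joint speeds; "effort": joint torques, N m; "tcp_pos": TCP position; "tool_rot": TCP orientation; "contact_force": force on the tool from outside, world axes, zero at the start; "wrist_torque": the same for the moment, N m; "opening": opening from 0.0 (shut) to 1.0 (fully open).
Only numpy, scipy, OpenCV 4.12 (cv2) and the standard library are available. Lean on these libraries where they do the work, as an engineer would, in place of code of your own. Each camera call takes 0.05 s, during which the arm holds its last target. There are 200 camera calls.

## Working session

There is one attempt and no reset: what is moved stays moved. The work goes in short steps, Python scripts to look and compute and a shell command to move; the robot and the scene stay as the last step left them, time stands still between calls to the robot, and variables do not carry over. Pictures are saved under pics/ and viewed, about 8 in all and at most 12, crops included, and the job is handed in when it is done.

```bash
mkdir -p pics
cat > h.py <<'E'
import numpy as np, cv2
from cell import bot
from scipy.spatial.transform import Rotation as Ro
def P(n):
    p=bot.camera_params(n); return [np.array(p[k]) if k!='k1' else p[k] for k in('camera_matrix','k1','R','t')]
def ray(n,u,v):
    K,k1,R,t=P(n); d=np.array([(u-K[0,2])/K[0,0],(v-K[1,2])/K[1,1]]); s=d.copy()
    for _ in range(30): s=d/(1+k1*(s@s))
    return -R.T@t, R.T@np.array([*s,1])
def onz(n,u,v,z):
    c,d=ray(n,u,v); return c+d*(z-c[2])/d[2]
def pix(n,X):
    K,k1,R,t=P(n); c=R@np.array(X)+t; s=c[:2]/c[2]; s=s*(1+k1*(s@s)); return K[:2,:2]@s+K[:2,2]
def tri(a,b):
    (c1,d1),(c2,d2)=ray(*a),ray(*b); s=np.linalg.lstsq(np.c_[d1,-d2],c2-c1,rcond=None)[0]
    p,q=c1+d1*s[0],c2+d2*s[1]; return (p+q)/2,np.linalg.norm(p-q)
def snap(n,f,crop=None,k=1):
    im=bot.camera(n)
    if crop: x0,y0,x1,y1=crop; im=cv2.resize(im[y0:y1,x0:x1],None,fx=k,fy=k,interpolation=cv2.INTER_CUBIC)
    cv2.imwrite('pics/'+f,im); return im
E
python3 - <<'E'
from h import *
a=snap('scene','s0.png'); b=snap('top','t0.png')
s=bot.observe(); print(s)
for n in('scene','top'):
    K,k1,R,t=P(n); print(n,K[0,0],k1,-R.T@t,R[2])
E
```

```text
{'time_s': 0.1, 'q': array([ 1.18248611,  0.61582926, -0.01262409,  1.42467745,  0.00810673,
        1.10340663, -0.04037989]), 'dq': array([-0.00107863, -0.00139706,  0.00125151, -0.00449375,  0.00068394,
       -0.00107755,  0.00132402]), 'effort': array([ 2.10564343e-03, -4.60034788e+01,  2.10388284e-01, -1.66243583e+01,
       -6.11507823e-02,  1.68692804e-02,  9.63528078e-05]), 'tcp_pos': array([ 0.22984919, -0.60726898,  0.21761289]), 'tool_rot': array([ 9.83672124e-01,  1.79966284e-01, -2.18365921e-04, -1.11404670e-03]), 'contact_force': array([0.26426982, 0.41796291, 0.12325992]), 'wrist_torque': array([0.06372826, 0.03605567, 0.03023332]), 'opening': 0.9975156415534169}
scene 428.5430891532203 -0.022439273800296165 [ 0.96636223 -0.62339023  1.05369664] [-0.36313796  0.47807927 -0.79973185]
top 409.2803769473497 -0.08926492794634634 [ 0.48767121 -0.03538393  1.05402013] [ 0.04886695 -0.00243856 -0.99880232]
```

View pics/s0.png

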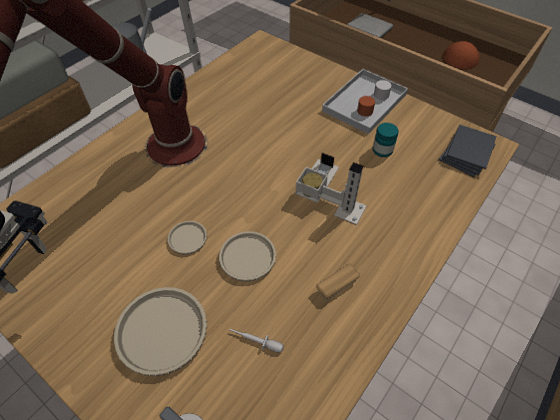

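View pics/t0.png

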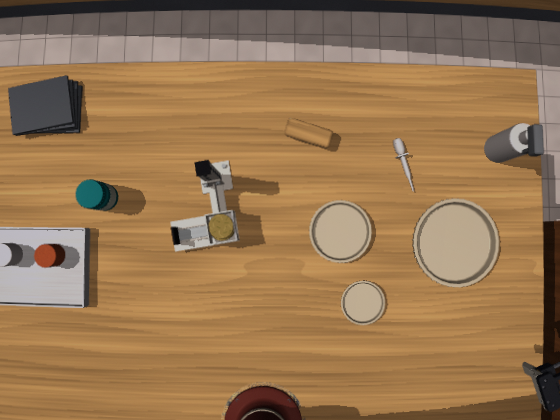

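The scene picture shows three dishes: small (187,238), middle (248,257) and large (160,330). In the top picture they are at (363,302), (341,232) and (455,242). The middle one is the target: (341,232) in top. The dispenser is at top (172–238, 212–250), with its tab at left and its lip at right. Next I measure and check with one close crop.

Run:
```python
from h import *
t=cv2.imread('pics/t0.png'); s=cv2.imread('pics/s0.png')
hsv=cv2.cvtColor(t,cv2.COLOR_BGR2HSV)
# dishes: rim by low saturation vs wood
m=((hsv[...,1]<95)&(hsv[...,2]>90)).astype(np.uint8)*255
m=cv2.morphologyEx(m,cv2.MORPH_CLOSE,np.ones((5,5)))
for c in cv2.findContours(m,0,2)[0]:
    if cv2.contourArea(c)>600 and c[:,0,0].min()>100 and c[:,0,1].min()>90:
        e=cv2.fitEllipse(c); (u,v),(a,b),_=e
        print('blob',np.round(e[0]),np.round((a,b)),'w',onz('top',u,v,.02).round(4),'dia',np.linalg.norm(onz('top',u-(a+b)/4,v,.02)-onz('top',u+(a+b)/4,v,.02)).round(4))
A=cv2.resize(t[150:262,160:250],None,fx=5,fy=5,interpolation=cv2.INTER_CUBIC)
B=cv2.resize(s[145:230,285:375],None,fx=4,fy=4,interpolation=cv2.INTER_CUBIC)
C=np.zeros((600,800,3),np.uint8); C[:560,:450]=A; C[:340,440:800]=B
cv2.imwrite('pics/c0.png',C)
```

```text
blob [363. 302.] [43. 44.] w [ 0.3184 -0.2505  0.02  ] dia 0.1108
blob [340. 231.] [61. 62.] w [ 0.4984 -0.1926  0.02  ] dia 0.1569
blob [456. 242.] [85. 88.] w [ 0.4706 -0.492   0.02  ] dia 0.231
blob [207. 214.] [61. 93.] w [0.5393 0.1446 0.02  ] dia 0.1964
```

View pics/c0.png

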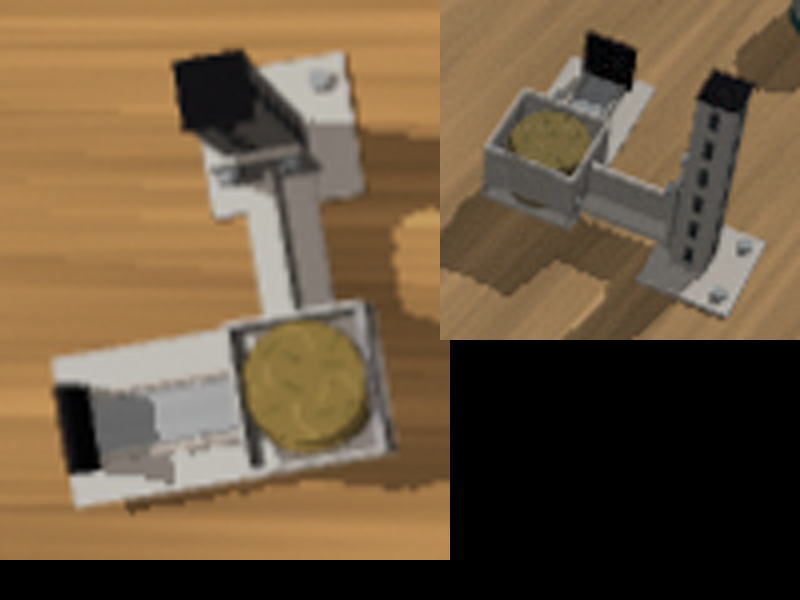

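The crop shows the white floor plate with its rear corners at crop (52,358) and (78,507). The magazine's front top corners are at (372,300) and (393,452), and the black tab is at (57..100, 385..472). The blob of 157 mm diameter at top (340,231) is the 160 mm dish. Now I compute the dispenser frame.

Run:
```python
from h import *
T=lambda X,Y:(160+X/5-.4,150+Y/5-.4)
S=lambda X,Y:(285+(X-440)/4-.4,145+Y/4-.4)
fl=[onz('top',*T(*p),.028) for p in((52,358),(78,507))]
mg=[onz('top',*T(*p),.083) for p in((372,300),(393,452),(230,325))]
tb=[onz('top',*T(*p),.077) for p in((57,388),(70,472))]
ms=[onz('scene',*S(*p),.083) for p in((575,175),(484,148),(608,125),(530,90))]
for n,L in(('floor rear +x,-x',fl),('mag front +x -x rear',mg),('tab',tb),('scene mag front+x,-x,rear+x,-x',ms)):
    print(n,np.round(L,4).tolist(), np.linalg.norm(L[0]-L[1]).round(4))
up=onz('top',*T(213,90),.193); print('upright top',up)
R=(fl[0]+fl[1])/2; F=(mg[0]+mg[1])/2; d=(R-F)[:2]; print('len',np.linalg.norm(d),'yaw',np.degrees(np.arctan2(-d[0],d[1])))
x=(fl[0]-fl[1])[:2]; print('yaw by rear edge',np.degrees(np.arctan2(x[1],x[0])))
x=(ms[0]-ms[1])[:2]; print('yaw scene',np.degrees(np.arctan2(x[1],x[0])),'F scene',(ms[0]+ms[1])/2)
# dish in scene
s=cv2.imread('pics/s0.png'); hsv=cv2.cvtColor(s,cv2.COLOR_BGR2HSV)
m=((hsv[...,1]<95)&(hsv[...,2]>90)).astype(np.uint8)*255; m=cv2.morphologyEx(m,cv2.MORPH_CLOSE,np.ones((5,5)))
for c in cv2.findContours(m,0,2)[0]:
    if cv2.pointPolygonTest(c,(248,257),False)>0:
        p=np.array([onz('scene',*q[0],.02)[:2] for q in c]); print('dish scene',cv2.minEnclosingCircle(p.astype(np.float32)),p.min(0),p.max(0))
```

```text
floor rear +x,-x [[0.5201, 0.2371, 0.028], [0.4453, 0.2226, 0.028]] 0.0762
mag front +x -x rear [[0.5471, 0.0695, 0.083], [0.475, 0.0587, 0.083], [0.5347, 0.1372, 0.083]] 0.0729
tab [[0.5042, 0.2214, 0.077], [0.464, 0.2144, 0.077]] 0.0408
scene mag front+x,-x,rear+x,-x [[0.5438, 0.0811, 0.083], [0.475, 0.0607, 0.083], [0.535, 0.1368, 0.083], [0.4673, 0.1295, 0.083]] 0.0718
upright top [0.6294202  0.12662153 0.193     ]
len 0.16812900214086623 yaw 9.70319129562309
yaw by rear edge 10.975670633292534
yaw scene 16.509696426655093 F scene [0.50940294 0.07089632 0.083     ]
dish scene ((0.498284250497818, -0.19378340244293213), 0.08096244186162949) [ 0.41892499 -0.27445916] [ 0.57869562 -0.11344281]
```

Two views agree: dish centre is (0.498,-0.193). The dispenser origin is about (0.511,0.066) with yaw about 10.2°, and the upright and tab check to 2 mm. The plan is to keep tool y along dispenser −y and grip the dish's rim on its outer (−y) side. First I turn about 10.5° and compute the shift.

```bash
cat >> h.py <<'E'
O=np.array([.5113,.066,0]); YAW=np.radians(10.2)
ex=np.array([np.cos(YAW),np.sin(YAW),0]); ey=np.array([-np.sin(YAW),np.cos(YAW),0])
def D(x,y,z): return O+ex*x+ey*y+np.array([0,0,z])   # dispenser frame -> world
def toD(p): d=np.array(p)-O; return np.array([d@ex,d@ey,d[2]]).round(4)
def go(target):
    s=bot.observe(); R=Ro.from_quat(s['tool_rot']); x=R.as_matrix()[:,0]
    print('tcpD',toD(s['tcp_pos']),'yaw',np.degrees(np.arctan2(x[1],x[0])).round(2),'tilt z',R.as_matrix()[:,2].round(3),'t',s['time_s'])
    print('shift units',(R.inv().apply(np.array(target)-s['tcp_pos'])/.05).round(3),'f',s['contact_force'].round(1),'open',s['opening'])
E
python3 -m crank '{"slide":[[0,0,0],[0,0,0],[0,0,0]],"twist":[[0,0,5.3],[0,0,5.3],[0,0,0]],"hand":[0,0,0]}' 15
python3 - <<'E'
from h import *
d=np.array([.4984,-.193,0]); print(toD(d), 'dish D'); go(d-ey*.0765+[0,0,.06])
E
```

```text
time_s: 0.4
tcp_pos: [0.2301, -0.6075, 0.218]
tool_rot: [0.996, 0.088, -0.0, -0.001]
contact_force: [-0.9, 0.3, -0.5]
opening: 0.788
[-0.0586 -0.2526  0.    ] dish D
tcpD [-0.3961 -0.613   0.218 ] yaw 10.15 tilt z [-0.001  0.001 -1.   ] t 0.4
shift units [ 6.746 -5.681  3.165] f [-0.9  0.3 -0.5] open 0.7878112816333348
```

```bash
python3 -m crank '{"slide":[[0.2,-0.2,0],[0.48,-0.4,0],[0.48,-0.4,0],[0.48,-0.4,0],[0.48,-0.4,0],[0.48,-0.4,0],[0.48,-0.4,0.2],[0.48,-0.4,0.2],[0.48,-0.4,0.2],[0.48,-0.4,0.4],[0.48,-0.4,0.4],[0.48,-0.4,0.4],[0.48,-0.4,0.4],[0.48,-0.4,0.4],[0.3,-0.28,0.4],[0,0,0.15],[0,0,0],[0,0,0]],"twist":[[0,0,0],[0,0,0],[0,0,0],[0,0,0],[0,0,0],[0,0,0],[0,0,0],[0,0,0],[0,0,0],[0,0,0],[0,0,0],[0,0,0],[0,0,0],[0,0,0],[0,0,0],[0,0,0],[0,0,0],[0,0,0]],"hand":[0,0,0,0,0,0,0,0,0,0,0,0,0,0,0,0,0,0]}'
python3 - <<'E'
from h import *
d=np.array([.4984,-.193,0]); go(d-ey*.0765+[0,0,.012])
snap('scene','s1.png',(180,180,380,330),4)
E
```

```text
time_s: 2.2
tcp_pos: [0.5109, -0.271, 0.0619]
tool_rot: [0.996, 0.087, -0.0, 0.001]
contact_force: [0.4, 0.2, -0.4]
opening: 0.502
tcpD [-0.06   -0.3316  0.0619] yaw 10.01 tilt z [ 0.    -0.002 -1.   ] t 2.2
shift units [ 0.029 -0.051  0.998] f [ 0.4  0.2 -0.4] open 0.5020994923513372
```

View pics/s1.png

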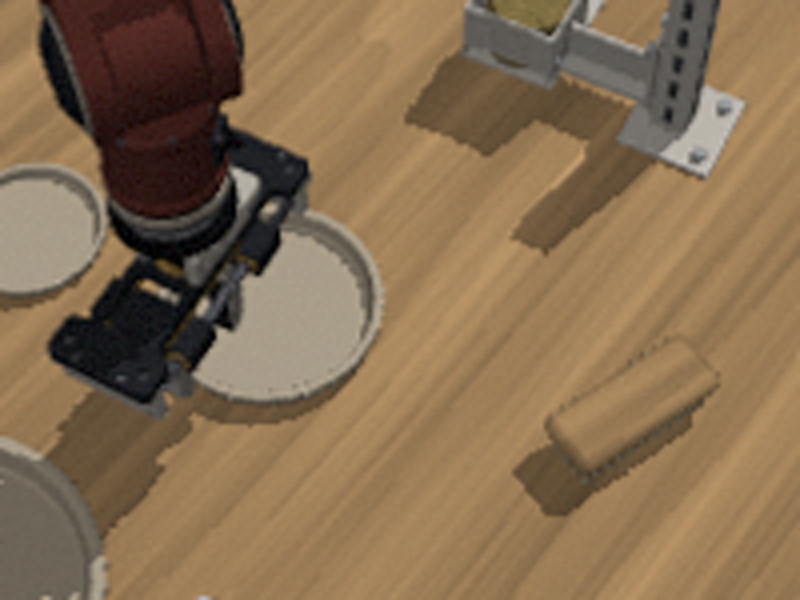

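The middle dish's −y rim lies between the fingers, with one inside at crop (225,300) and one outside at (180,385). I descend and grip.

```bash
python3 -m crank '{"slide":[[0,-0.05,0.3],[0,0,0.4],[0,0,0.25],[0,0,0.05],[0,0,0],[0,0,0],[0,0,0],[0,0,0],[0,0,0],[0,0,0],[0,0,0],[0,0,0]],"twist":[[0,0,0],[0,0,0],[0,0,0],[0,0,0],[0,0,0],[0,0,0],[0,0,0],[0,0,0],[0,0,0],[0,0,0],[0,0,0],[0,0,0]],"hand":[0,0,0,0,0,-1,-1,-1,-1,-1,-1,-1]}' 15
python3 - <<'E'
from h import *
go(D(0,-.034-.0765,.012))
E
```

```text
time_s: 3.45
tcp_pos: [0.5119, -0.2669, 0.0113]
tool_rot: [0.996, 0.088, 0.001, 0.0]
contact_force: [-0.1, -1.8, -0.3]
opening: 0.097
tcpD [-0.0583 -0.3278  0.0113] yaw 10.09 tilt z [ 0.001 -0.001 -1.   ] t 3.45
shift units [ 1.158 -4.348 -0.015] f [-0.1 -1.8 -0.3] open 0.09677815267450815
```

```bash
python3 -m crank '{"slide":[[0.03,-0.1,0],[0.06,-0.2,0],[0.08,-0.3,0],[0.08,-0.3,0],[0.08,-0.3,0],[0.08,-0.3,0],[0.08,-0.3,0],[0.08,-0.3,0],[0.08,-0.3,0],[0.08,-0.3,0],[0.08,-0.3,0],[0.08,-0.3,0],[0.08,-0.3,0],[0.08,-0.3,0],[0.08,-0.3,0],[0.03,-0.1,0],[0.0,-0.05,0],[0,0,0],[0,0,0]],"twist":[[0,0,0],[0,0,0],[0,0,0],[0,0,0],[0,0,0],[0,0,0],[0,0,0],[0,0,0],[0,0,0],[0,0,0],[0,0,0],[0,0,0],[0,0,0],[0,0,0],[0,0,0],[0,0,0],[0,0,0],[0,0,0],[0,0,0]],"hand":[-1,-1,-1,-1,-1,-1,-1,-1,-1,-1,-1,-1,-1,-1,-1,-1,-1,-1,-1]}'
python3 - <<'E'
from h import *
go(D(0,-.034-.0765,.012))
snap('scene','s2.png',(180,130,380,280),4)
E
```

```text
time_s: 5.35
tcp_pos: [0.5302, -0.0414, 0.0113]
tool_rot: [0.996, 0.088, -0.0, -0.001]
contact_force: [-0.4, -0.3, 4.8]
opening: 0.086
tcpD [-0.0004 -0.1091  0.0113] yaw 10.12 tilt z [-0.     0.001 -1.   ] t 5.35
shift units [ 0.009  0.028 -0.015] f [-0.4 -0.3  4.8] open 0.08579461113188738
```

View pics/s2.png

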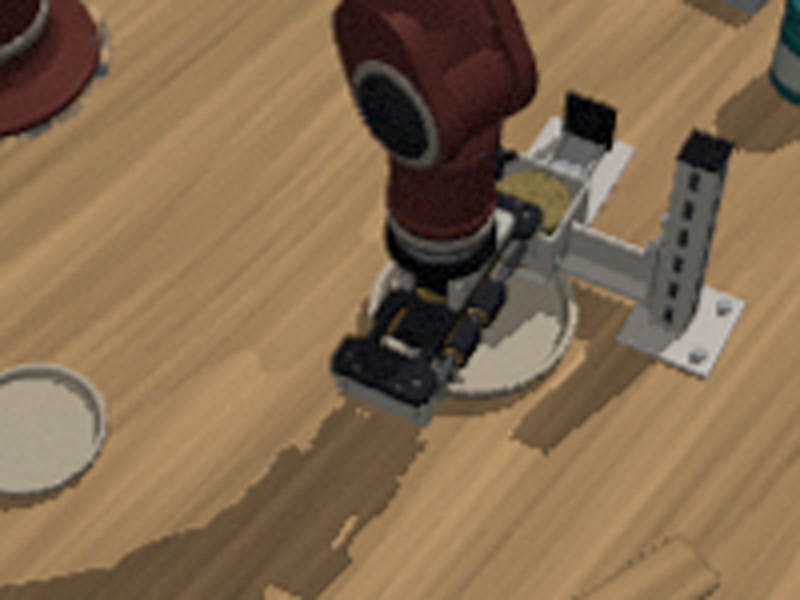

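The dish is in the hand and tucked under the lip (crop (470,340)). I release it, lift, and go over behind the tab, shutting the fingers on the way.

```bash
python3 -m crank '{"slide":[[0,0,0],[0,0,0],[0,0,0],[0,0,-0.2],[0,0,-0.6],[0,0,-0.8],[0,0,-0.8],[0,-0.3,0],[0,-0.6,0],[0,-0.6,0],[0,-0.6,0],[0,-0.6,0],[0,-0.6,0],[0,-0.6,0],[0,-0.6,0],[0,-0.6,0],[0,-0.6,0],[0.0,-0.32,0],[0,0,0],[0,0,0]],"twist":[[0,0,0],[0,0,0],[0,0,0],[0,0,0],[0,0,0],[0,0,0],[0,0,0],[0,0,0],[0,0,0],[0,0,0],[0,0,0],[0,0,0],[0,0,0],[0,0,0],[0,0,0],[0,0,0],[0,0,0],[0,0,0],[0,0,0],[0,0,0]],"hand":[-0.3,-0.3,-0.3,-0.3,-0.3,-0.3,-0.3,-1,-1,-1,-1,-1,-1,-1,-1,-1,-1,-1,-1,-1]}'
python3 - <<'E'
from h import *
go(D(0,.1545+.03,.045))
t=snap('top','t1.png'); s=snap('scene','s3.png')
C=np.zeros((600,800,3),np.uint8)
A=cv2.resize(t[160:290,150:290],None,fx=2.8,fy=2.8); B=cv2.resize(s[140:270,240:380],None,fx=2.8,fy=2.8)
C[:A.shape[0],:A.shape[1]]=A; C[:B.shape[0],400:400+B.shape[1]]=B; cv2.imwrite('pics/c1.png',C)
for n,c in(('top',pix('top',D(0,-.034,.02))),('scene',pix('scene',D(0,-.034,.02)))): print(n,c)
# visible rim circle in top, cast to z=.02, fit
hsv=cv2.cvtColor(t,cv2.COLOR_BGR2HSV)
E
```

```text
time_s: 7.4
tcp_pos: [0.4774, 0.2526, 0.131]
tool_rot: [0.996, 0.088, -0.0, 0.001]
contact_force: [-0.5, -0.9, -0.4]
opening: 0.003
tcpD [-0.0003  0.1896  0.131 ] yaw 10.08 tilt z [-0.    -0.002 -1.   ] t 7.4
shift units [0.008 0.1   1.72 ] f [-0.5 -0.9 -0.4] open 0.0026466021989593864
top [251.13642342 222.99895128]
scene [300.69677754 207.22015055]
```

View pics/c1.png

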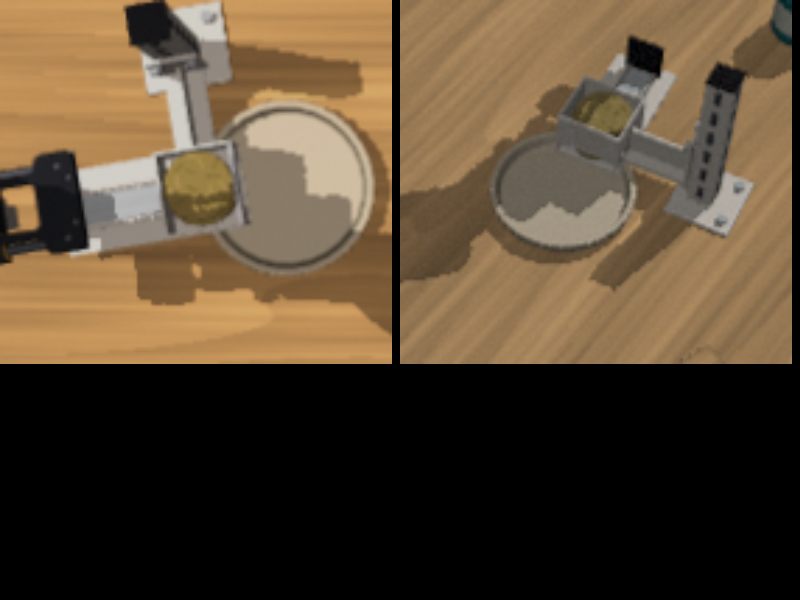

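The dish shows partly under the magazine. Its outer rim points in the left crop are (373,187), (291,101), (283,272), (350,128) and (340,247). In the right crop they are (491,188), (558,249) and (635,195). I fit its centre from these.

Run:
```python
from h import *
from scipy.optimize import least_squares
def fit(n,pts):
    q=np.array([toD(onz(n,*p,.02))[:2] for p in pts])
    r=least_squares(lambda c:np.hypot(*(q-c).T)-.08,[0,-.03]); print(n,r.x.round(4),r.fun.round(4))
f=lambda p:(p[0]/2.8+150-.3,p[1]/2.8+160-.3); g=lambda p:((p[0]-400)/2.8+240-.3,p[1]/2.8+140-.3)
fit('top',[f(p) for p in((373,187),(291,101),(283,272),(350,128),(340,247))])
fit('scene',[g(p) for p in((491,188),(558,249),(635,195),(515,236),(610,238))])
```

```text
top [-0.0063 -0.0308] [ 0.0024 -0.0038 -0.0014  0.0002 -0.0031]
scene [-0.0073 -0.0383] [-0.0018 -0.0011 -0.0018  0.0008  0.0008]
```

The dish centre is at D(-7,-35) mm. Along the axis it's right, and 7 mm sideways is within what the final patting will mend. I descend behind the tab and make the first push at 0.1 m/s.

```bash
python3 -m crank '{"slide":[[0,0,0.4],[0,0,0.6],[0,0,0.5],[0,0,0.2],[0,0.2,0],[0,0.15,0],[0,0.2,0],[0,0.2,0],[0,0.2,0],[0,0.2,0],[0,0.2,0],[0,0.2,0],[0,0.2,0],[0,0.15,0],[0,0,0],[0,0,0]],"twist":[[0,0,0],[0,0,0],[0,0,0],[0,0,0],[0,0,0],[0,0,0],[0,0,0],[0,0,0],[0,0,0],[0,0,0],[0,0,0],[0,0,0],[0,0,0],[0,0,0],[0,0,0],[0,0,0]],"hand":[-1,-1,-1,-1,-1,-1,-1,-1,-1,-1,-1,-1,-1,-1,-1,-1]}'
python3 - <<'E'
from h import *
go(D(0,.094,.045))
snap('scene','s4.png',(240,130,380,235),5)
E
```

```text
time_s: 9.1
tcp_pos: [0.4946, 0.1613, 0.0471]
tool_rot: [0.996, 0.089, 0.001, -0.001]
contact_force: [-1.9, 5.3, 4.2]
opening: 0.003
tcpD [0.0005 0.0968 0.0471] yaw 10.17 tilt z [ 0.002  0.002 -1.   ] t 9.1
shift units [-0.01   0.056  0.041] f [-1.9  5.3  4.2] open 0.003435941473559701
```

View pics/s4.png

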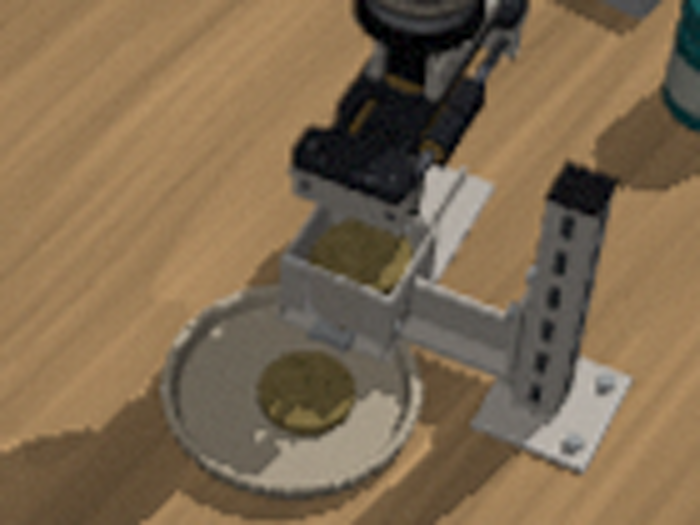

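The first wafer lies flat in the dish at crop (307,390), and the blade shows past the lip. I press a touch further to confirm full travel, then draw back.

```bash
python3 -m crank '{"slide":[[0,0.06,0],[0,0,0]],"twist":[[0,0,0],[0,0,0]],"hand":[-1,-1]}'
python3 -m crank '{"slide":[[0,-0.3,0],[0,-0.4,0],[0,-0.5,0],[0,-0.5,0],[0,-0.26,0],[0,0,0],[0,0,0],[0,0,0],[0,0,0],[0,0,0]],"twist":[[0,0,0],[0,0,0],[0,0,0],[0,0,0],[0,0,0],[0,0,0],[0,0,0],[0,0,0],[0,0,0],[0,0,0]],"hand":[-1,-1,-1,-1,-1,-1,-1,-1,-1,-1]}'
python3 - <<'E'
from h import *
go(D(0,.190,.045))
im=snap('scene','s5.png')
E
```

```text
time_s: 9.35
tcp_pos: [0.4946, 0.1613, 0.0472]
tool_rot: [0.996, 0.09, 0.001, -0.003]
contact_force: [-1.9, 10.3, 3.6]
opening: 0.004
time_s: 10.35
tcp_pos: [0.4776, 0.2529, 0.0462]
tool_rot: [0.996, 0.087, -0.0, 0.0]
contact_force: [-0.4, -0.2, -0.5]
opening: 0.008
tcpD [-0.      0.1899  0.0462] yaw 10.04 tilt z [ 0.    -0.001 -1.   ] t 10.35
shift units [ 0.001 -0.002  0.025] f [-0.4 -0.2 -0.5] open 0.007832066837753067
```

Contact force doubled without motion, so the plunger was right home. Second push and return.

```bash
python3 -m crank '{"slide":[[0,0.2,0],[0,0.15,0],[0,0.2,0],[0,0.2,0],[0,0.2,0],[0,0.2,0],[0,0.2,0],[0,0.2,0],[0,0.2,0],[0,0.18,0],[0,0,0],[0,0,0]],"twist":[[0,0,0],[0,0,0],[0,0,0],[0,0,0],[0,0,0],[0,0,0],[0,0,0],[0,0,0],[0,0,0],[0,0,0],[0,0,0],[0,0,0]],"hand":[-1,-1,-1,-1,-1,-1,-1,-1,-1,-1,-1,-1]}'
python3 -m crank '{"slide":[[0,-0.3,0],[0,-0.4,0],[0,-0.5,0],[0,-0.5,0],[0,-0.23,0],[0,0,0],[0,0,0],[0,0,0],[0,0,0],[0,0,0]],"twist":[[0,0,0],[0,0,0],[0,0,0],[0,0,0],[0,0,0],[0,0,0],[0,0,0],[0,0,0],[0,0,0],[0,0,0]],"hand":[-1,-1,-1,-1,-1,-1,-1,-1,-1,-1]}'
python3 - <<'E'
from h import *
go(D(0,.190,.045))
s=snap('scene','s6.png',(240,130,380,270),4); t=snap('top','t6.png',(160,160,300,300),4)
cv2.imwrite('pics/c6.png',np.hstack([s,t])[:,:,:][:560,:1120]) 
C=cv2.resize(np.hstack([s,t]),(800,400)); cv2.imwrite('pics/c6.png',C)
E
```

```text
time_s: 11.6
tcp_pos: [0.4938, 0.1612, 0.0463]
tool_rot: [0.996, 0.089, -0.0, -0.002]
contact_force: [-2.4, 7.4, -0.1]
opening: 0.005
time_s: 12.6
tcp_pos: [0.4776, 0.253, 0.0462]
tool_rot: [0.996, 0.088, -0.0, 0.0]
contact_force: [-0.1, -0.4, -0.3]
opening: 0.007
tcpD [-0.      0.19    0.0462] yaw 10.05 tilt z [ 0. -0. -1.] t 12.6
shift units [ 0.    -0.     0.024] f [-0.1 -0.4 -0.3] open 0.007382728787811265
```

View pics/c6.png

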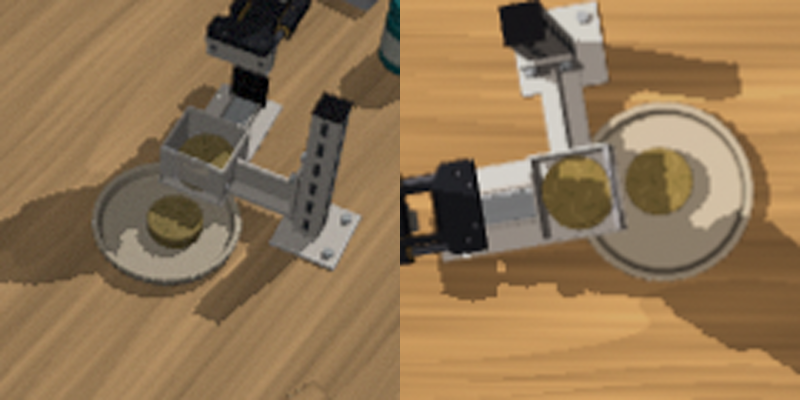

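Two wafers are stacked (left panel (175,222), right panel (658,182)). The tab is back at rest and three wafers remain in the magazine. Third push and return.

```bash
python3 -m crank '{"slide":[[0,0.2,0],[0,0.15,0],[0,0.2,0],[0,0.2,0],[0,0.2,0],[0,0.2,0],[0,0.2,0],[0,0.2,0],[0,0.2,0],[0,0.18,0],[0,0,0],[0,0,0]],"twist":[[0,0,0],[0,0,0],[0,0,0],[0,0,0],[0,0,0],[0,0,0],[0,0,0],[0,0,0],[0,0,0],[0,0,0],[0,0,0],[0,0,0]],"hand":[-1,-1,-1,-1,-1,-1,-1,-1,-1,-1,-1,-1]}'
python3 -m crank '{"slide":[[0,-0.3,0],[0,-0.4,0],[0,-0.5,0],[0,-0.5,0],[0,-0.23,0],[0,0,0],[0,0,0],[0,0,-0.5],[0,0,-0.6],[0,0,-0.7]],"twist":[[0,0,0],[0,0,0],[0,0,0],[0,0,0],[0,0,0],[0,0,0],[0,0,0],[0,0,0],[0,0,0],[0,0,0]],"hand":[-1,-1,-1,-1,-1,-1,-1,-1,-1,-1]}'
python3 - <<'E'
from h import *
s=snap('scene','s7.png',(240,130,380,270),4); t=snap('top','t7.png',(160,160,300,300),4)
C=cv2.resize(np.hstack([s,t]),(800,400)); cv2.imwrite('pics/c7.png',C)
go(D(-.0068,-.0345-.0765,.13))
E
```

```text
time_s: 13.9
tcp_pos: [0.4938, 0.1612, 0.0463]
tool_rot: [0.996, 0.089, -0.0, -0.002]
contact_force: [-1.5, 7.6, 0.2]
opening: 0.002
time_s: 14.9
tcp_pos: [0.4774, 0.2507, 0.1363]
tool_rot: [0.996, 0.086, -0.001, 0.002]
contact_force: [0.6, 0.9, -0.6]
opening: 0.009
tcpD [0.0034 0.189  0.1405] yaw 9.91 tilt z [ 0.009  0.003 -1.   ] t 15.0
shift units [-0.176  6.001  0.201] f [ 0.4 -0.7 -0.2] open 0.006277724859863577
```

View pics/c7.png

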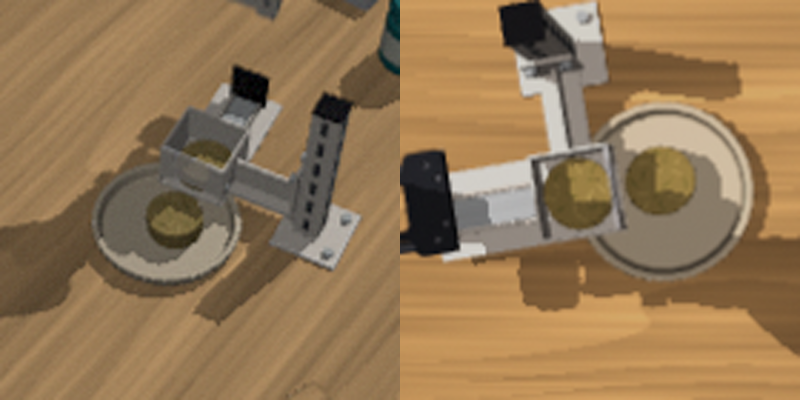

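All three are stacked (left (175,218), right (660,180)), two remain in the magazine, and the tab is at rest. I go to the dish's outer rim, grip it, and slide it straight out.

```bash
python3 -m crank '{"slide":[[0,0.2,0],[0,0.5,0],[0,0.6,0],[-0.14,0.6,0],[0,0.6,0],[0,0.6,0],[0,0.6,0],[0,0.6,0],[0,0.6,0],[0,0.6,0],[0,0.4,0],[0,0.1,0],[0,0,0.4],[0,0,0.6],[0,0,0.6],[0,0,0.2],[0,0,0],[0,0,0]],"twist":[[0,0,0],[0,0,0],[0,0,0],[0,0,0],[0,0,0],[0,0,0],[0,0,0],[0,0,0],[0,0,0],[0,0,0],[0,0,0],[0,0,0],[0,0,0],[0,0,0],[0,0,0],[0,0,0],[0,0,0],[0,0,0]],"hand":[-1,-1,-1,-1,-1,-1,-1,-1,-0.35,-0.35,-0.35,-0.35,-0.35,-0.35,-0.35,-0.35,-0.35,-0.35]}'
python3 - <<'E'
from h import *
go(D(-.0068,-.0345-.0765,.012))
E
```

```text
time_s: 16.8
tcp_pos: [0.5235, -0.0424, 0.0467]
tool_rot: [0.996, 0.088, 0.0, 0.0]
contact_force: [0.4, 0.1, 0.0]
opening: 0.324
tcpD [-0.0072 -0.1089  0.0467] yaw 10.14 tilt z [ 0.001  0.    -1.   ] t 16.8
shift units [0.007 0.043 0.693] f [0.4 0.1 0. ] open 0.3243259156984253
```

```bash
python3 -m crank '{"slide":[[0,0.02,0.3],[0,0,0.3],[0,0,0.09],[0,0,0],[0,0,0],[0,0,0],[0,0,0],[0,0,0],[0,0,0]],"twist":[[0,0,0],[0,0,0],[0,0,0],[0,0,0],[0,0,0],[0,0,0],[0,0,0],[0,0,0],[0,0,0]],"hand":[-0.35,-0.35,-0.35,-0.35,-1,-1,-1,-1,-1]}' 15
python3 -m crank '{"slide":[[0,0.03,0],[0,0.06,0],[0,0.09,0],[0,0.12,0],[0,0.15,0],[0,0.18,0],[0,0.2,0],[0,0.2,0],[0,0.2,0],[0,0.2,0],[0,0.2,0],[0,0.18,0],[0,0.15,0],[0,0.12,0],[0,0.1,0],[0,0.08,0],[0,0.06,0],[0,0.04,0],[0,0.02,0],[0,0,0]],"twist":[[0,0,0],[0,0,0],[0,0,0],[0,0,0],[0,0,0],[0,0,0],[0,0,0],[0,0,0],[0,0,0],[0,0,0],[0,0,0],[0,0,0],[0,0,0],[0,0,0],[0,0,0],[0,0,0],[0,0,0],[0,0,0],[0,0,0],[0,0,0]],"hand":[-1,-1,-1,-1,-1,-1,-1,-1,-1,-1,-1,-1,-1,-1,-1,-1,-1,-1,-1,-1]}'
python3 -m crank '{"slide":[[0,0,0],[0,0,0],[0,0,-0.3],[0,0,-0.6],[0,0,-0.9],[0,0.9,-0.9],[0,0.9,-0.5],[0,0.9,0],[0,0.6,0],[0,0,0]],"twist":[[0,0,0],[0,0,0],[0,0,0],[0,0,0],[0,0,0],[0,0,0],[0,0,0],[0,0,0],[0,0,0],[0,0,0]],"hand":[-0.35,-0.35,-0.35,-0.35,-0.35,-0.35,-0.2,0.8,0.8,0.8]}'
python3 - <<'E'
from h import *
s=snap('scene','s8.png'); t=snap('top','t8.png'); print([pix(n,D(-.007,-.155,.02)).round() for n in('scene','top')])
for n,im in(('scene',s),('top',t)):
    u,v=pix(n,D(-.007,-.155,.02)).astype(int); c=im[v-50:v+50,u-50:u+50]; cv2.imwrite(f'pics/c8{n}.png',cv2.resize(c,(400,400),interpolation=cv2.INTER_CUBIC)); print(n,u,v)
cv2.imwrite('pics/c8.png',np.hstack([cv2.imread('pics/c8scene.png'),cv2.imread('pics/c8top.png')]))
go(D(-.007,-.155,.06))
E
```

```text
time_s: 17.7
tcp_pos: [0.5237, -0.0431, 0.0122]
tool_rot: [0.996, 0.088, 0.0, -0.0]
contact_force: [-0.1, 0.7, 3.9]
opening: 0.081
time_s: 19.7
tcp_pos: [0.5443, -0.1577, 0.0122]
tool_rot: [0.996, 0.089, -0.0, -0.002]
contact_force: [-0.6, 4.7, 7.3]
opening: 0.088
time_s: 20.7
tcp_pos: [0.5691, -0.3206, 0.1608]
tool_rot: [0.996, 0.084, -0.001, 0.003]
contact_force: [0.1, -0.5, -0.3]
opening: 0.611
[array([280., 236.]), array([299., 218.])]
scene 279 235
top 298 217
tcpD [-0.009  -0.3838  0.1603] yaw 10.0 tilt z [-0.002  0.    -1.   ] t 20.8
shift units [ 0.028 -4.576  2.009] f [-0.1  0.5  0.7] open 0.6942194759552989
```

View pics/c8.png

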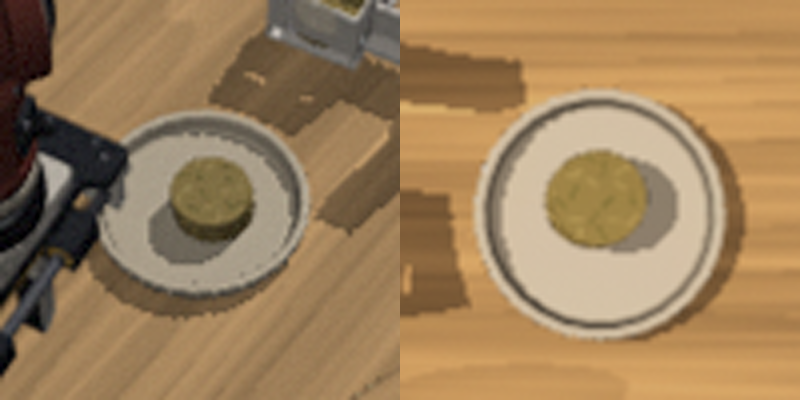

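The dish is clear of the dispenser. In the top panel its centre is about (601,214), with the stack top at (596,199). I compute both numerically.

```bash
cat >> h.py <<'E'
def look(t,uv,roi=34):
    u,v=map(int,uv); h=cv2.cvtColor(t,cv2.COLOR_BGR2HSV)
    d=(((h[...,1]<95)&(h[...,2]>85))|(h[...,2]<0)).astype(np.uint8)*255
    d=cv2.morphologyEx(d,cv2.MORPH_CLOSE,np.ones((7,7)))
    cs=[c for c in cv2.findContours(d,0,2)[0] if cv2.pointPolygonTest(c,(u+20,v),False)>=0 or cv2.pointPolygonTest(c,(u,v+20),False)>=0]
    c=max(cs,key=cv2.contourArea); q=np.array([toD(onz('top',*p[0],.02))[:2] for p in cv2.convexHull(c)]).astype(np.float32)
    print('dish',cv2.minEnclosingCircle(q))
    w=((h[...,1]>110)&(h[...,0]>18)).astype(np.uint8)*255; m=np.zeros_like(w); cv2.circle(m,(u,v),24,255,-1); w&=m
    w=cv2.morphologyEx(w,cv2.MORPH_OPEN,np.ones((3,3))); c=max(cv2.findContours(w,0,2)[0],key=cv2.contourArea)
    q=np.array([toD(onz('top',*p[0],.036))[:2] for p in cv2.convexHull(c)]).astype(np.float32)
    print('stack',cv2.minEnclosingCircle(q),cv2.boundingRect(c))
E
python3 - <<'E'
from h import *
look(cv2.imread('pics/t8.png'),(298,219))
f=lambda p:((p[0]-400)/4+248-.4,p[1]/4+167-.4)
print(toD(onz('top',*f((601,214)),.02)),toD(onz('top',*f((596,199)),.036)))
g=lambda p:(p[0]/4+229-.4,p[1]/4+185-.4)
print('scene stack',toD(onz('scene',*g((211,193)),.036)),'dish', toD((onz('scene',*g((308,203)),.02)+onz('scene',*g((97,203)),.02))/2))
E
```

```text
dish ((-0.012817065231502056, -0.15038979053497314), 0.08055545389652252)
stack ((-0.0037745514418929815, -0.14948497712612152), 0.031422313302755356) (285, 205, 25, 24)
[-0.0129 -0.1516  0.02  ] [-0.0036 -0.1493  0.036 ]
scene stack [-0.0027 -0.1539  0.036 ] dish [-0.0092 -0.1549  0.02  ]
```

Top and scene views agree: the stack is centred in y but about 8 mm to +x of the dish centre. I'll squeeze it along y, then turn 90°, squeeze along x, and slide it −8 mm.

```bash
python3 -m crank '{"slide":[[0.1,-0.2,0],[0,-0.4,0],[0,-0.5,0],[0,-0.5,0],[0,-0.6,0],[0,-0.6,0],[0,-0.6,0.2],[0,-0.6,0.3],[0,-0.4,0.5],[0,-0.2,0.5],[0,-0.08,0.4],[0,0,0.1],[0,0,0],[0,0,0]],"twist":[[0,0,0],[0,0,0],[0,0,0],[0,0,0],[0,0,0],[0,0,0],[0,0,0],[0,0,0],[0,0,0],[0,0,0],[0,0,0],[0,0,0],[0,0,0],[0,0,0]],"hand":[0.6,0.6,0.6,0.6,0.6,0.6,0.6,0.6,0.6,0.6,0.6,0.6,0.6,0.6]}' 5
python3 - <<'E'
from h import *
go(D(-.0035,-.151,.009))
E
```

```text
time_s: 22.2
tcp_pos: [0.5359, -0.0809, 0.0623]
tool_rot: [0.996, 0.089, 0.001, 0.0]
contact_force: [0.0, 0.1, 0.4]
opening: 0.798
tcpD [-0.0018 -0.1489  0.0623] yaw 10.15 tilt z [ 0.002 -0.    -1.   ] t 22.2
shift units [-0.036  0.041  1.065] f [0.  0.1 0.4] open 0.798345296318213
```

```bash
python3 -m crank '{"slide":[[-0.04,0.04,0.3],[0,0,0.4],[0,0,0.3],[0,0,0.06],[0,0,0],[0,0,0],[0,0,0],[0,0,0],[0,0,0],[0,0,0],[0,0,0],[0,0,0]],"twist":[[0,0,0],[0,0,0],[0,0,0],[0,0,0],[0,0,0],[0,0,0],[0,0,0],[0,0,0],[0,0,0],[0,0,0],[0,0,0],[0,0,0]],"hand":[0.6,0.6,0.6,0.6,0.6,-0.2,-0.2,-0.2,-0.2,-0.2,-0.2,-0.2]}' 5
python3 - <<'E'
from h import *
go(D(-.0035,-.151,.009))
E
```

```text
time_s: 23.4
tcp_pos: [0.5343, -0.0833, 0.0093]
tool_rot: [0.996, 0.088, 0.001, 0.0]
contact_force: [0.5, 1.6, 6.1]
opening: 0.641
tcpD [-0.0038 -0.151   0.0093] yaw 10.14 tilt z [ 0.002  0.    -1.   ] t 23.4
shift units [0.007 0.001 0.005] f [0.5 1.6 6.1] open 0.6412511542389574
```

It closed to 59.6 mm, so it's flush along y. I release, rise, turn 90° and check.

```bash
python3 -m crank '{"slide":[[0,0,0],[0,0,0],[0,0,0],[0,0,-0.3],[0,0,-0.5],[0,0,-0.4],[0,0,0],[0,0,0],[0,0,0],[0,0,0],[0,0,0],[0,0,0],[0,0,0],[0,0,0],[0,0,0],[0,0,0],[0,0,0],[0,0,0],[0,0,0]],"twist":[[0,0,0],[0,0,0],[0,0,0],[0,0,0],[0,0,0],[0,0,0],[0,0,8],[0,0,8],[0,0,8],[0,0,8],[0,0,8],[0,0,8],[0,0,8],[0,0,8],[0,0,8],[0,0,8],[0,0,8],[0,0,2],[0,0,0]],"hand":[0.6,0.6,0.6,0.6,0.6,0.6,0.6,0.6,0.6,0.6,0.6,0.6,0.6,0.6,0.6,0.6,0.6,0.6,0.6]}' 5
python3 - <<'E'
from h import *
go(D(-.0035,-.151,.009)); print(bot.observe()['q'].round(2))
E
```

```text
time_s: 25.3
tcp_pos: [0.5334, -0.0832, 0.068]
tool_rot: [0.767, -0.641, -0.0, 0.0]
contact_force: [-0.2, 0.2, -0.2]
opening: 0.8
tcpD [-0.0047 -0.1507  0.068 ] yaw -79.75 tilt z [-0.001 -0.    -1.   ] t 25.3
shift units [ 0.005 -0.025  1.181] f [-0.2  0.2 -0.2] open 0.7999220543466018
[-0.21  0.7   0.51  1.91 -0.53  0.67 -2.34]
```

```bash
python3 -m crank '{"slide":[[0,-0.02,0.3],[0,0,0.4],[0,0,0.4],[0,0,0.08],[0,0,0],[0,0,0],[0,0,0],[0,0,0],[0,0,0],[0,0,0],[0,0,0],[0,0.04,0],[0,0.04,0],[0,0.04,0],[0,0.04,0],[0,0,0],[0,0,0]],"twist":[[0,0,0],[0,0,0],[0,0,0],[0,0,0],[0,0,0],[0,0,0],[0,0,0],[0,0,0],[0,0,0],[0,0,0],[0,0,0],[0,0,0],[0,0,0],[0,0,0],[0,0,0],[0,0,0],[0,0,0]],"hand":[0.6,0.6,0.6,0.6,0.6,-0.2,-0.2,-0.2,-0.2,-0.2,-0.2,-0.2,-0.2,-0.2,-0.2,-0.2,-0.2]}' 5
python3 -m crank '{"slide":[[0,0,0],[0,0,0],[0,0,0],[0,0,-0.3],[0,0,-0.6],[0,0,-0.9],[0.6,0,-0.8],[0.8,0,0],[0.8,0,0],[0.8,0,0],[0.8,0,0],[0,0,0]],"twist":[[0,0,0],[0,0,0],[0,0,0],[0,0,0],[0,0,0],[0,0,0],[0,0,0],[0,0,0],[0,0,0],[0,0,0],[0,0,0],[0,0,0]],"hand":[0.6,0.6,0.6,0.6,0.6,0.6,0.6,0.6,0.6,0.6,0.6,0.6]}' 5
python3 - <<'E'
from h import *
s=snap('scene','s9.png'); t=snap('top','t9.png')
look(t,(298,219))
A=cv2.resize(s[185:285,229:329],(400,400),interpolation=cv2.INTER_CUBIC);B=cv2.resize(t[167:267,248:348],(400,400),interpolation=cv2.INTER_CUBIC)
cv2.imwrite('pics/c9.png',np.hstack([A,B]))
go(D(-.012,-.151,.009))
E
```

```text
time_s: 27.0
tcp_pos: [0.5282, -0.0849, 0.0101]
tool_rot: [0.767, -0.642, 0.001, -0.001]
contact_force: [2.0, -0.1, 6.5]
opening: 0.648
time_s: 28.2
tcp_pos: [0.5578, -0.2795, 0.1392]
tool_rot: [0.764, -0.645, 0.001, 0.003]
contact_force: [-1.0, -0.5, -0.0]
opening: 0.801
dish ((-0.012735267169773579, -0.1504492312669754), 0.08056201040744781)
stack ((-0.00957837887108326, -0.15065336227416992), 0.02904433012008667) (287, 208, 23, 23)
tcpD [-0.0131 -0.3413  0.1384] yaw -80.01 tilt z [-0.002  0.001 -1.   ] t 28.3
shift units [-3.802 -0.013  2.593] f [ 0.7  0.8 -0.3] open 0.7954056836384491
```

View pics/c9.png

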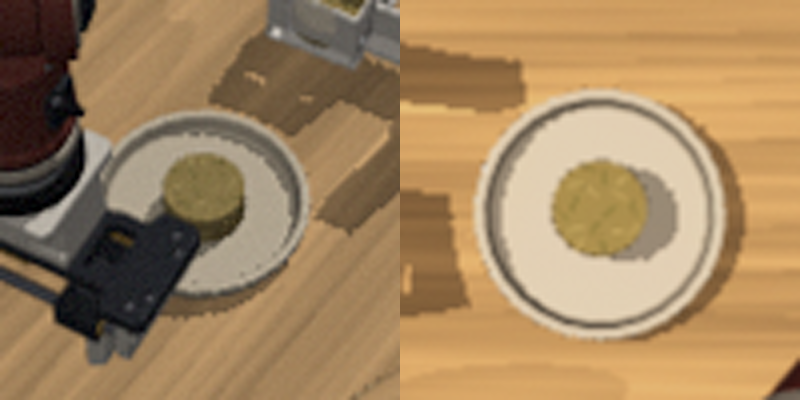

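The stack is at D(-9.6,-150.7) against a dish centre of (-12.7,-150.5), so it's 3 mm off and looks flush. With plenty of time, I pat once more: squeeze along x centred on the dish, then finally along y.

```bash
python3 -m crank '{"slide":[[-0.2,-0.01,0],[-0.5,0,0],[-0.6,0,0],[-0.7,0,0.1],[-0.7,0,0.2],[-0.6,0,0.3],[-0.4,0,0.5],[-0.1,0,0.5],[0,0,0.5],[0,0,0.3],[0,0,0.18],[0,0,0],[0,0,0],[0,0,0],[0,0,0],[0,0,0],[0,0,0],[0,0,0],[0,0,0]],"twist":[[0,0,0],[0,0,0],[0,0,0],[0,0,0],[0,0,0],[0,0,0],[0,0,0],[0,0,0],[0,0,0],[0,0,0],[0,0,0],[0,0,0],[0,0,0],[0,0,0],[0,0,0],[0,0,0],[0,0,0],[0,0,0],[0,0,0]],"hand":[0.6,0.6,0.6,0.6,0.6,0.6,0.6,0.6,0.6,0.6,0.6,0.6,-0.2,-0.2,-0.2,-0.2,-0.2,-0.2,-0.2]}' 8
python3 - <<'E'
from h import *
go(D(-.0125,-.1507,.009))
E
```

```text
time_s: 30.2
tcp_pos: [0.5278, -0.0844, 0.0112]
tool_rot: [0.767, -0.642, 0.0, -0.001]
contact_force: [-0.7, 0.5, 5.5]
opening: 0.643
tcpD [-0.0104 -0.151   0.0112] yaw -79.87 tilt z [ 0.002  0.001 -1.   ] t 30.2
shift units [-0.005  0.042  0.044] f [-0.7  0.5  5.5] open 0.642861589106082
```

```bash
python3 -m crank '{"slide":[[0,0.02,0],[0,0.02,0],[0,0.01,0],[0,0,0],[0,0,0],[0,0,0],[0,0,0],[0,0,-0.3],[0,0,-0.5],[0,0,-0.4],[0,0,0]],"twist":[[0,0,0],[0,0,0],[0,0,0],[0,0,0],[0,0,0],[0,0,0],[0,0,0],[0,0,0],[0,0,0],[0,0,0],[0,0,0]],"hand":[-0.2,-0.2,-0.2,-0.2,0.6,0.6,0.6,0.6,0.6,0.6,0.6]}' 5
python3 -m crank '{"slide":[[0,0,0],[0,0,0],[0,0,0],[0,0,0],[0,0,0],[0,0,0],[0,0,0],[0,0,0],[0,0,0],[0,0,0],[0,0,0],[0,0,0],[0,0,0]],"twist":[[0,0,-8],[0,0,-8],[0,0,-8],[0,0,-8],[0,0,-8],[0,0,-8],[0,0,-8],[0,0,-8],[0,0,-8],[0,0,-8],[0,0,-8],[0,0,-2],[0,0,0]],"hand":[0.6,0.6,0.6,0.6,0.6,0.6,0.6,0.6,0.6,0.6,0.6,0.6,0.6]}' 5
python3 - <<'E'
from h import *
go(D(-.0125,-.1507,.009))
E
```

```text
time_s: 31.3
tcp_pos: [0.5257, -0.0857, 0.0721]
tool_rot: [0.767, -0.642, 0.002, -0.001]
contact_force: [0.9, -0.2, 0.3]
opening: 0.798
time_s: 32.6
tcp_pos: [0.5239, -0.085, 0.0695]
tool_rot: [0.996, 0.087, -0.001, -0.0]
contact_force: [0.1, -0.7, 0.8]
opening: 0.803
tcpD [-0.0143 -0.1508  0.0695] yaw 10.01 tilt z [-0.002  0.001 -1.   ] t 32.6
shift units [ 0.038 -0.002  1.209] f [ 0.1 -0.7  0.8] open 0.8028352246438857
```

```bash
python3 -m crank '{"slide":[[0.03,0,0.3],[0,0,0.4],[0,0,0.4],[0,0,0.1],[0,0,0],[0,0,0],[0,0,0],[0,0,0],[0,0,0],[0,0,0],[0,0,0]],"twist":[[0,0,0],[0,0,0],[0,0,0],[0,0,0],[0,0,0],[0,0,0],[0,0,0],[0,0,0],[0,0,0],[0,0,0],[0,0,0]],"hand":[0.6,0.6,0.6,0.6,0.6,-0.2,-0.2,-0.2,-0.2,-0.2,-0.2]}' 5
python3 -m crank '{"slide":[[0,0,0],[0,0,0],[0,0,0],[0,0,-0.3],[0,0,-0.6],[0,0,-0.9],[0,0.3,-0.9],[0,0.6,-0.5],[0,0.8,0],[0,0.8,0],[0,0.8,0],[0,0.8,0],[0,0.8,0],[0,0.4,0],[0,0,0]],"twist":[[0,0,0],[0,0,0],[0,0,0],[0,0,0],[0,0,0],[0,0,0],[0,0,0],[0,0,0],[0,0,0],[0,0,0],[0,0,0],[0,0,0],[0,0,0],[0,0,0],[0,0,0]],"hand":[0.6,0.6,0.6,0.6,0.6,0.6,0.6,0.6,0.6,0.6,0.6,0.6,0.6,0.6,0.6]}' 5
python3 - <<'E'
from h import *
s=snap('scene','s10.png'); t=snap('top','t10.png')
look(t,(298,219))
A=cv2.resize(s[140:290,210:360],(400,400),interpolation=cv2.INTER_CUBIC);B=cv2.resize(t[120:270,200:350],(400,400),interpolation=cv2.INTER_CUBIC)
cv2.imwrite('pics/c10.png',np.hstack([A,B]))
E
```

```text
time_s: 33.7
tcp_pos: [0.5269, -0.0848, 0.0112]
tool_rot: [0.996, 0.088, 0.001, 0.0]
contact_force: [-0.2, -0.6, 6.1]
opening: 0.645
time_s: 35.2
tcp_pos: [0.571, -0.3501, 0.1692]
tool_rot: [0.996, 0.085, -0.001, 0.001]
contact_force: [-0.9, 0.0, -0.7]
opening: 0.796
dish ((-0.012393380515277386, -0.15042468905448914), 0.08035929501056671)
stack ((-0.010655305348336697, -0.15050265192985535), 0.029505189508199692) (287, 208, 23, 23)
```

View pics/c10.png

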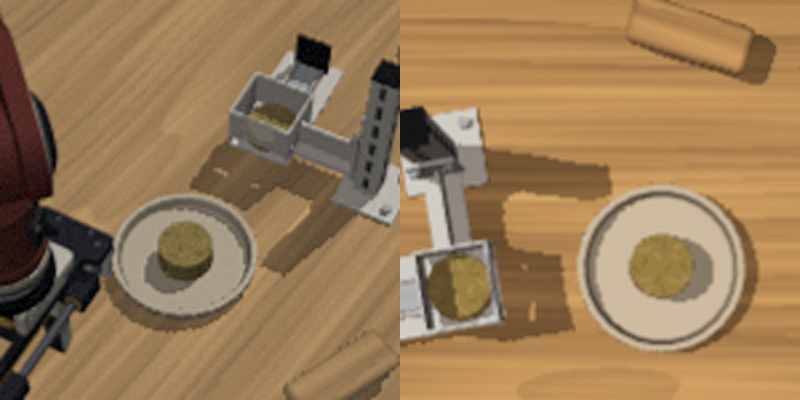

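The stack is flush and centred in the dish (1.7 mm off centre by the top view). Two wafers remain in the magazine, the plunger is at rest, and the arm is clear. I hand in.

```bash
python3 -c "from cell import bot; print(bot.sign_off())"
```

```text
the job is handed in; nothing more can be done
None
```

The job is done and handed in at about 35 s: three wafers lie stacked in the middle-sized dish, which is clear of the dispenser.

- **Dispensing:** I slid the dish under the lip by its rim and pushed the plunger against its stop once per wafer, letting it spring back each time. The first push also needed a short extra press to confirm the stop.
- **Stacking:** I drew the dish about 115 mm straight out, then squared the stack with the gripper from both sides, sliding it to the dish's centre.

**Last checks:**
- The gripper closed to about 60 mm on the stack in both directions, which is one wafer's width.
- The top view puts the stack about 1.7 mm from the dish centre, with camera calibration good to about 2 mm.
- The stack looks flush, two wafers remain in the magazine, the tab is back at rest and the arm is clear.
- The brush showed no visible shift. I did not measure the tub, brush or feeder afterwards, but the arm never went near them.

**Disagreements along the way:**
- The dish sat about 7 mm sideways of the drop point during dispensing. I left it there and corrected the stack at the end.
- The scene and top views differed by up to about 7 mm on where the dish was, though they agreed on the stack's offset within it to about 2.5 mm.

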